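# Open the oil can's vent and hold the drip plate out under its tap

## Task

First twist the black screw cap on top of the oil can anticlockwise (seen from above) until it stops, to vent the can. Then take the aluminium drip plate by its grip block and slide it out along the top of the tool case, without lifting it or letting it tip, until its front end is in line with the two marker posts by the can's tap. More than half of it then hangs over, so finish while holding it: level on the case, clear of posts and can, with the other things on the bench left where they are.

Things in the scene. Friction and masses are not known exactly. Their poses are not given: they have to be found in the camera images.
- vent_cap (a joint): Turn of the black ribbed screw cap on top of the oil can, in rad: 0 is shut, grows anticlockwise seen from above, hard stop at 1.4 (open). It stays where it is left (friction 0.06 N m) and does not rise. A thin pointer lug at the cap's foot points along the can's +x at 0 and almost along its +y (to the tap) at 1.4.
- cap_grip (a point): Point on the vertical axis of the screw cap, 14 mm above the cap's foot, a good height to grip. The cap is 44 mm in diameter and 26 mm high; its foot is 229 mm above the bench, 9 mm above the flat top of the can. It turns with the cap.
- can: Grey oil can 170 x 110 mm on a dark cradle, its flat top 220 mm above the bench; fixed. Origin on the bench under the centre of can and cap; x across (170 mm), y towards the tool case, z up. A low dark carrying bail at x = +60 mm reaches 232 mm above the bench. A brass tap runs out of its +y face, over the plate's path.
- mark (a point): The mark: midway between two slim steel marker posts (12 mm wide, 4 mm thick along y, tops 100 mm above the bench) at x = -82 and +82 mm of this point; the plate passes between them. Axes as the can's: the posts' line is x, y points back to the case. 78 mm above the bench (upper face of the plate), 100 mm from the can's centre.
- case: Low dark steel tool case with red drawer fronts, 130 (x) by 260 mm (y), 70 mm high, flat top; fixed. Origin on the bench under its centre. The plate slides out over the edge at y = -130 mm, towards the can. The can stands square to the case (same axis directions), its mark 172 to 210 mm beyond that edge.
- plate: Aluminium drip plate 90 mm wide (x), 300 mm long (y), 8 mm thick, 0.35 to 0.7 kg, loose on the case, its front end (-y) overhanging by 20 to 60 mm at the start. Origin at the centre of its underside, z up. Its centre of mass is 2 to 10 mm from the centre towards the grip block: unheld, it tips once it overhangs by about 155 mm.
- tap_spout (a point): Lower end of the tap's round hanging spout (16 mm thick), 122 mm above the bench, 16 mm on the case's side of the posts' line; it stays above the plate.
- plate_nose (a point): Middle of the upper edge of the plate's front end (plate frame 0, -150, 8 mm): this end is to be brought to the mark.
- plate_grip (a point): In the black grip block upright across the plate near its rear end: 50 mm across (plate x), 18 mm thick (plate y), its top 38 mm above the plate's upper face. This point is on the block's centre line, 26 mm above the plate's upper face, 260 mm behind the front end. 31 mm of free plate lies behind the block.
- dish: Steel parts dish 90 mm across, a bystander. Origin at the centre of its underside.
- wrench: Dark wrench 200 mm long lying on the bench beside the case, a bystander. Origin near its middle, on the bench; its length is along x.
- socket_a: Small steel socket 26 mm across, 35 mm high, on the bench between case and can, a bystander. Origin at the centre of its underside.
- socket_b: Larger steel socket 32 mm across, 38 mm high, between case and can, a bystander. Origin at the centre of its underside.
- driver: Screwdriver lying beside the case, a bystander. Origin near its middle, on the bench; its length is along x.
- bolt_jar: Jar 60 mm across, 80 mm high, on the robot's side of the gap between case and can, a bystander. Origin at the centre of its underside.
- bearing: Bearing ring 52 mm across, 16 mm high, beside the can, a bystander. Origin at the centre of its underside.

How it is judged (in metres and radians):
On the way, in this order (a step that is already met when the one before it is completed fails the run):
1. the vent cap is twisted open to its stop (value of joint vent_cap above 1.2 rad), for 0.2 s.
2. the plate's front end is at the mark, level and held (y of plate_nose in the frame of mark between -0.008 and 0.008 m and x of plate_nose in the frame of mark between -0.035 and 0.035 m and angle between plate's own z axis and vertical below 0.045 rad and contact force between the fingers and plate above 0.5 N and contact force between plate and case above 0.3 N and contact force between plate and can below 0.2 N and contact force between plate and dish below 0.2 N and contact force between plate and wrench below 0.2 N and contact force between plate and socket_a below 0.2 N and contact force between plate and socket_b below 0.2 N and contact force between plate and driver below 0.2 N and contact force between plate and bolt_jar below 0.2 N and contact force between plate and bearing below 0.2 N), for 0.2 s.
At the end, for the whole second after the job is handed in: Cap still open (over 1.2 rad); the plate's front end within 8 mm of the line of the marker posts (and within 35 mm sideways of midway), the plate within 0.045 rad of level, at rest, resting on the case and held by the gripper's fingers, touching neither can, posts nor bystanders (all of step 2 and value of joint vent_cap above 1.2 rad and linear speed of plate below 0.01 m/s); the arm keeps its last pose, push and grip.
It fails at once if the plate tips more than 0.14 rad (angle between plate's own z axis and vertical above 0.14 rad).
It fails at once if the plate is lifted more than 15 mm off the case (z of plate in the frame of case above 0.085 m).
It fails at once if a bystander on the bench is moved more than 30 mm (distance of any of dish, wrench, socket_a, socket_b, driver, bolt_jar, bearing from where it was at the start of the episode above 0.03 m).
It also fails if it takes over 51 s, if anything falls off the work surface, if the arm or the gripper's body presses on something with over 40 N, if the wrist force passes 120 N, or if a joint passes its speed limit or range.

## Robot

A 7-joint arm with a two-finger parallel gripper is mounted at the origin on the work surface. World frame = base frame: x ahead of the robot, y to its left, z up, the work surface at z = 0. Lengths are in m, angles in degrees, forces in N, time in s.
With the tool pointing down it reaches from about 0.425 to 0.925 m from the base axis. Payload 6.8 kg.
Tool frame: the origin (TCP) lies on the centre line of the jaws, within the pads' length; the fingertips stand 11 mm ahead of it and the grasp point (between the pads) lies 8 mm behind it; z points along the fingers, y is the direction in which the jaws open and shut (so a half turn about z gives the same grasp; the last joint's range is limited). The gripper opens to 88 mm and grips with 3 to 60 N. Pads are 20 mm wide; open, the fingers measure 115 mm over their backs; the gripper's body (75 mm by 178 mm) begins 61 mm behind the grasp point.
Start: joints at [-69.391, 27.33, 1.283, 89.118, -0.659, 63.558, -4.761], TCP at [0.304, 0.602, 0.234] pointing down, gripper open.
Joint ranges: [-169.35, 169.35], [-19.33, 120.38], [-80.79, 83.38], [13.8, 139.57], [-78.32, 258.32], [9.67, 109.79], [-169.56, 169.56]. Speed limits (degrees/s): [136.94, 136.94, 180, 180, 180, 180, 180].

## Interface

Orientations are given as [roll, pitch, yaw] about the fixed x, y, z axes, in that order (R = Rz(yaw) Ry(pitch) Rx(roll)).
In Python, from workcell import env, snapshot gives the robot as it stands.
- The arm moves only by the tool drive_tool, never from a script. Its argument "rows" is a list that holds one entry, the list of rows, each a list of 7 numbers: the shift along the world's x, y, z in m, then the turn, a rotation vector about the world's x, y, z in degrees, then the closure, from 0 (fully open) to 1 (shut). In form: [[[dx, dy, dz, ax, ay, az, fingers], ...]]. A call has 1 to 12 rows; each row is the pose to reach, as a shift and turn from the pose measured when the call began; what a row does not reach only later rows make up. A row lasts 1/8 s, in which the tool goes at most 62.5 mm and 10.7 degrees, less where a joint would pass 70% of its speed; a pose out of reach is approached as far as the arm can. A call with a gripper value outside its range is refused whole. The fingers move at their own pace and stop on an object; "newtons" is the grip in N (left out, the last holds). Time passes only in rows, so rows that repeat a pose let the fingers close. It gives the time, the measured TCP pose, the force and the opening at its end, in the units of the state.
- env.observe(): the state, without advancing time (a new reading comes with each control period).
- snapshot(name): name is "side" or "top" or "wrist"; returns a dict with "pixels" (384x512x3 uint8, red, green, blue), "depth" (384x512 float32, m along the optical axis (not along the pixel's ray), 0 where there is no reading), "fovy" (degrees; the focal length in pixels is half the picture's height over the tangent of half this angle, whatever the lens; pixels are square), "cx", "cy" (the principal point, pixels), "view" (4x4, takes a point from world to camera coordinates). Camera axes: x right, y down, z forward; pixel columns grow to the right and rows downward; lengths in m; the calibration is good to about 2 mm. A picture is of the moment at which its call begins.
- env.finish_job(): hands the job in, once; it reports no verdict.
The state is a dict: "t": time; "joint_positions": joint angles; "qvel": joint speeds; "effort": joint torques, N m; "ee_pos": TCP position; "ee_rot": TCP orientation; "contact_force": force on the tool from outside, world axes, zero at the start; "ft_torque": the same for the moment, N m; "gripper_width": finger opening in m.
Only numpy, scipy, OpenCV 4.12 (cv2) and the standard library are available. Lean on these libraries where they do the work, as an engineer would, in place of code of your own. Each camera call takes 0.05 s, during which the arm holds its last target. There are 200 camera calls.

## Working session

There is one attempt and no reset: what is moved stays moved. The work goes in short steps, Python scripts to look and compute and a tool call to move; the robot and the scene stay as the last step left them, time stands still between calls to the robot, and variables do not carry over. Pictures are saved under pics/ and viewed, about 8 in all and at most 12, crops included, and the job is handed in when it is done.

Besides the shell and the picture viewer there is one more tool, called after "Request:" by a JSON object that holds its "method" and its "body", one argument or row to a line. drive_tool: Moves the arm, as the interface text tells. Its arguments: {"type":"object","properties":{"rows":{"type":"array"},"newtons":{"type":"number"}},"required":["rows"]}

```bash
mkdir -p pics; cat > h.py <<'E'
import numpy as np,cv2
from workcell import env,snapshot
def shot(n,name):
    s=snapshot(n); cv2.imwrite(f'pics/{name}.png',s['pixels'][:,:,::-1]); np.save(f'pics/{name}.npy',s,allow_pickle=True); return s
def load(name): return np.load(f'pics/{name}.npy',allow_pickle=True).item()
def foc(s): return s['pixels'].shape[0]/2/np.tan(np.radians(s['fovy'])/2)
def cloud(s):
    d=s['depth'].astype(float);h,w=d.shape;f=foc(s);u,v=np.meshgrid(np.arange(w),np.arange(h))
    c=np.stack([(u-s['cx'])/f*d,(v-s['cy'])/f*d,d],-1); T=np.linalg.inv(s['view'])
    p=c@T[:3,:3].T+T[:3,3]; p[d==0]=np.nan; return p
def ray(s,u,v,z):
    f=foc(s);T=np.linalg.inv(s['view']);r=T[:3,:3]@np.array([(u-s['cx'])/f,(v-s['cy'])/f,1]);o=T[:3,3]
    return o+r*(z-o[2])/r[2]
E
python3 - <<'E'
from h import *
print(env.observe())
a=shot('top','top0');b=shot('side','side0')
for s in(a,b): print(s['fovy'],s['cx'],s['cy'],np.round(np.linalg.inv(s['view']),3))
E
```

```text
{'t': 0.0, 'joint_positions': array([-69.39070273,  27.37476414,   1.28129665,  89.17811507,
        -0.65802234,  63.55846499,  -4.7593577 ]), 'qvel': array([-0.0374448 , -0.03396479, -0.01687135,  0.04613225,  0.02392481,
       -0.01679601, -0.06919139]), 'effort': array([-4.68729013e-04, -5.82860219e+01,  1.53414097e+00, -2.72604007e+01,
       -5.43890975e-02,  1.70260412e-02,  1.74463898e-04]), 'ee_pos': array([0.3041383 , 0.60193964, 0.23269569]), 'ee_rot': array([-1.79896416e+02,  9.08766606e-03,  1.53199412e+02]), 'contact_force': array([0.2057186 , 0.18390579, 0.5254455 ]), 'ft_torque': array([-0.01765015,  0.01173864, -0.02974558]), 'gripper_width': 0.08791882192213468}
42.632433641113515 258.675019225991 187.09756093281283 [[ 0.004 -0.992  0.122  0.402]
 [-1.    -0.006 -0.016  0.063]
 [ 0.016 -0.122 -0.992  1.164]
 [ 0.     0.     0.     1.   ]]
46.22767736203835 259.36522809062365 191.2183829504515 [[ 0.817 -0.402  0.413  0.128]
 [-0.576 -0.548  0.607 -0.571]
 [-0.018 -0.734 -0.679  0.847]
 [ 0.     0.     0.     1.   ]]
```

View pics/top0.png

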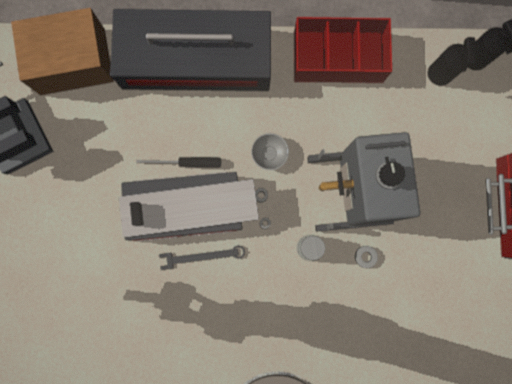

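View pics/side0.png

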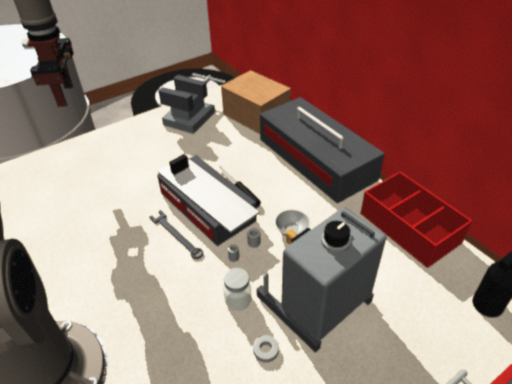

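The top view shows the cap at about (392,174), the grip block at (137,214), the plate from (122,208) to (257,205), and the tap at (335,186). Next I'll measure these from the depth cloud.

```bash
cat > m.py <<'E'
from h import *
s=load('top0');p=cloud(s)
img=s['pixels'].astype(int)
def sub(u0,u1,v0,v1,z0,z1):
    q=p[v0:v1,u0:u1].reshape(-1,3);return q[(q[:,2]>z0)&(q[:,2]<z1)]
def rect(n,q):
    r=cv2.minAreaRect((q[:,:2]*1000).astype(np.float32)); print(n,len(q),'c',np.round(r[0],1),'size',np.round(r[1],1),'ang',round(r[2],2),'z',np.round(np.median(q[:,2]),4)); return r
rect('cantop',sub(330,430,120,230,.21,.224))
rect('cap',sub(370,415,155,190,.245,.27))
rect('case+plate',sub(110,275,165,245,.062,.09))
rect('plate',sub(110,275,165,245,.0745,.085))
rect('case',sub(110,275,165,245,.06,.0735))
rect('block',sub(110,160,190,240,.105,.13))
rect('posts',sub(300,350,140,240,.085,.11))
rect('tap',sub(300,350,165,205,.115,.22))
# plate by brightness
g=img.sum(2)/3
for v in range(150,165,2): print([int(x*1000) for x in p[v,304:346:3,2]])
for v in range(218,236,2): print([int(x*1000) for x in p[v,312:350:3,2]])
cv2.imwrite('pics/z0.png',cv2.hconcat([cv2.resize(s['pixels'][140:245,110:275,::-1],None,fx=2.4,fy=4.0*.6*1,interpolation=2),cv2.resize(s['pixels'][140:245,290:425,::-1],None,fx=2.4,fy=2.4,interpolation=2)]))
E
python3 m.py
```

```text
cantop 3894 c [ 541.6 -202.5] size [170.3 110.7] ang 5.78 z 0.2202
cap 467 c [ 541.3 -202.5] size [45. 44.] ang 87.62 z 0.2555
case+plate 7293 c [495.6 202.8] size [130.2 301.4] ang 5.95 z 0.0777
plate 5234 c [495.  202.7] size [124.5 302. ] ang 5.22 z 0.0787
case 1854 c [495.4 204. ] size [130.2 290.7] ang 5.98 z 0.0704
block 223 c [472.8 310.5] size [49.9 19.1] ang 7.17 z 0.1164
posts 145 c [ 532.2 -124.3] size [172.4  49.2] ang 4.86 z 0.0968
tap 377 c [ 537.  -123.3] size [47.  82.7] ang 36.49 z 0.1544
[1, 2, 4, 3, 0, 0, 99, 0, 1, 1, 1, 2, 1, 0]
[1, 0, 1, 0, 0, 1, 96, 1, 4, 1, 0, 0, 30, 91]
[0, 2, 0, 0, 0, 51, 95, 28, 30, 29, 31, 30, 50, 92]
[-2, 0, 30, 33, 29, 48, 75, 27, 31, 26, 32, 27, 56, 91]
[1, 12, 33, 31, 30, 41, 28, 30, 29, 30, 30, 31, 50, 82]
[2, 9, 29, 27, 31, 31, 30, 31, 25, 20, 14, 12, 50, 83]
[3, 2, 23, 15, 12, 11, 4, 0, 1, 0, -1, 2, 46, 77]
[0, -2, 0, -4, 0, -1, -2, 0, 0, 0, 0, 1, 46, 76]Traceback (most recent call last):
  File "m.py", line 19, in <module>
    for v in range(218,236,2): print([int(x*1000) for x in p[v,312:350:3,2]])
                                      ~~~^^^^^^^^
ValueError: cannot convert float NaN to integer
```

```bash
cat > m2.py <<'E'
from h import *
s=load('top0');p=cloud(s);img=s['pixels'].astype(int)
g=img.mean(2)
m=np.zeros(g.shape,np.uint8);sl=np.s_[165:245,110:275]
m[sl]=((g[sl]>110)&(p[sl][...,2]>.071)&(p[sl][...,2]<.086))
m=cv2.morphologyEx(m,cv2.MORPH_OPEN,np.ones((3,3)))
v,u=np.nonzero(m);q=np.array([ray(s,a,b,.078)[:2]*1000 for a,b in zip(u,v)])
r=cv2.minAreaRect(q.astype(np.float32));print('plate',r)
mr=np.array([531.4,-103.]);a=np.radians(5.85);X=np.array([np.cos(a),np.sin(a)]);Y=np.array([-np.sin(a),np.cos(a)])
# front-end pixels, in mark frame
d=q-mr; c=np.c_[d@X,d@Y]
for x in range(-40,60,8):
    k=abs(c[:,0]-x)<4
    if k.any(): print(x,c[k,1].min().round(1),end='; ')
print()
for y in range(140,450,30):
    k=abs(c[:,1]-y)<4
    if k.any(): print(y,c[k,0].min().round(1),c[k,0].max().round(1),end='; ')
b=p[190:240,110:160].reshape(-1,3);b=b[(b[:,2]>.105)&(b[:,2]<.13),:2]*1000-mr
print('\nblock mark frame',(b@X).min(),(b@X).max(),(b@Y).min(),(b@Y).max(), )
k=p[140:240,300:350].reshape(-1,3);k=k[(k[:,2]>.088)&(k[:,2]<.108),:2]*1000-mr
print('posts',[np.round((t@X,t@Y)) .tolist()for t in k][::6])
cv2.imwrite('pics/z0.png',cv2.hconcat([cv2.resize(s['pixels'][140:245,110:425,::-1],None,fx=2.5,fy=2.5,interpolation=2)]))
E
python3 m2.py
```

```text
plate ((488.5956115722656, 202.0438995361328), (91.1330337524414, 299.83697509765625), 7.800093173980713)
-40 157.3; -32 157.1; -24 157.8; -16 157.6; -8 158.5; 0 158.3; 8 159.2; 16 158.8; 24 159.9; 32 159.5; 40 161.3; 
170 -52.2 37.5; 200 -51.8 36.0; 230 -53.3 34.2; 260 -54.9 34.3; 290 -56.1 33.3; 320 -57.2 31.6; 350 -57.1 31.9; 380 -58.5 30.4; 410 -59.9 29.1; 440 -61.5 29.4; 
block mark frame -41.06207761312943 8.690180165454809 407.5207223008236 426.9909958942692
posts [[85.0, 2.0], [78.0, -46.0], [79.0, 2.0], [77.0, -2.0], [69.0, -45.0], [61.0, -45.0], [55.0, -45.0], [48.0, -44.0], [42.0, -44.0], [36.0, -44.0], [29.0, -44.0], [23.0, -44.0], [15.0, -45.0], [-10.0, -44.0], [-16.0, -44.0], [-23.0, -44.0], [-30.0, -44.0], [-41.0, -44.0], [-78.0, 0.0], [-83.0, -1.0]]
```

Request:
{"method": "drive_tool", "body": {
  "rows": [
    [[0.03,-0.05,0.04,0,0,-10,0],[0.06,-0.1,0.09,0,0,-20,0],[0.08,-0.16,0.1,0,0,-28,0],[0.1,-0.22,0.1,0,0,-36,0],[0.11,-0.28,0.1,0,0,-44,0],[0.13,-0.34,0.1,0,0,-51,0],[0.15,-0.4,0.1,0,0,-58,0],[0.16,-0.46,0.1,0,0,-65,0],[0.18,-0.52,0.1,0,0,-72,0],[0.2,-0.58,0.1,0,0,-79,0],[0.21,-0.64,0.1,0,0,-86,0],[0.22,-0.7,0.1,0,0,-93,0]]
  ]
}}

```text
t: 1.6
ee_pos: [0.5212, -0.0835, 0.3327]
ee_rot: [-179.9, -0.0, 60.0]
contact_force: [1.1, -0.0, 0.2]
gripper_width: 0.088
```

The mark fits the posts, which lie at ±82 and y≈0 in my mark frame. The plate's nose is at (-7, +158) mm and skewed 2°. Moving over the cap now.

Request:
{"method": "drive_tool", "body": {
  "rows": [
    [[0.012,-0.06,0,0,0,-5,0],[0.0202,-0.119,0,0,0,-9,0],[0.0202,-0.119,0,0,0,-9,0],[0.0202,-0.119,0,0,0,-9,0]]
  ]
}}

```text
t: 2.1
ee_pos: [0.5413, -0.2019, 0.3322]
ee_rot: [-179.8, 0.0, 51.0]
contact_force: [0.0, 0.4, -0.2]
gripper_width: 0.0879
```

```bash
python3 - <<'E'
from h import *
s=shot('wrist','w0');p=cloud(s)
o=env.observe();print(o['ee_pos'],o['ee_rot'],o['joint_positions'])
q=p.reshape(-1,3);k=q[(q[:,2]>.245)&(q[:,2]<.27)&(abs(q[:,0]-.5414)<.05)&(abs(q[:,1]+.2025)<.05)]
print(len(k),cv2.minEnclosingCircle((k[:,:2]*1000).astype(np.float32)) if len(k) else '',k[:,2].mean())
E
```

```text
[ 0.54154969 -0.20096512  0.33226467] [-1.79835641e+02 -2.34637540e-02  5.11164378e+01] [-20.11879985  16.34754322  43.49335268  97.66936428 -11.90673994
  70.8607158  -12.70340514]
1881 ((542.1694946289062, -205.5040283203125), 22.975841522216797) 0.25315495109849917
```

View pics/w0.png

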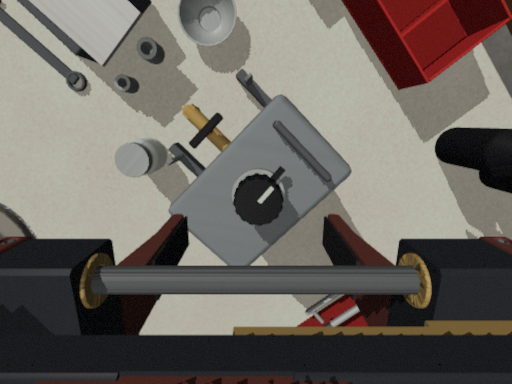

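The wrist view shows the cap at (259,198), centred between the jaws, with the lug (280,172) pointing towards the bail, clear of the fingers. I'll lower, grip and twist.

Request:
{"method": "drive_tool", "body": {
  "rows": [
    [[0,-0.0025,-0.05,0,0,0,0],[0,-0.0025,-0.08,0,0,0,0],[0,-0.0025,-0.094,0,0,0,0],[0,-0.0025,-0.094,0,0,0,0],[0,-0.0025,-0.094,0,0,0,1],[0,-0.0025,-0.094,0,0,0,1],[0,-0.0025,-0.094,0,0,0,1],[0,-0.0025,-0.094,0,0,0,1],[0,-0.0025,-0.094,0,0,0,1]]
  ],
  "newtons": 30
}}

```text
t: 3.28
ee_pos: [0.5424, -0.2042, 0.2385]
ee_rot: [-180.0, -0.0, 51.1]
contact_force: [3.0, -2.3, -1.3]
gripper_width: 0.0434
```

Request:
{"method": "drive_tool", "body": {
  "rows": [
    [[0,0.001,0,0,0,8,1],[0,0.001,0,0,0,16,1],[0,0.001,0,0,0,24,1],[0,0.001,0,0,0,32,1],[0,0.001,0,0,0,40,1],[0,0.001,0,0,0,48,1],[0,0.001,0,0,0,56,1],[0,0.001,0,0,0,64,1],[0,0.001,0,0,0,71,1],[0,0.001,0,0,0,77,1],[0,0.001,0,0,0,81,1],[0,0.001,0,0,0,81,1]]
  ]
}}

```text
t: 4.78
ee_pos: [0.5409, -0.2031, 0.2386]
ee_rot: [-179.9, -0.2, 132.0]
contact_force: [-5.2, 2.1, 4.8]
gripper_width: 0.0435
```

```bash
python3 -c "
from h import *
o=env.observe();print(o['ee_rot'],o['contact_force'],o['ft_torque'],o['joint_positions'])"
```

```text
[-179.92995487   -0.21859127  132.00566321] [-5.1651053   2.09115879  4.84443849] [ 0.29438621  1.12126264 -0.60825295] [ -4.30020008  18.82376711  23.64838532 103.57693078  -8.68594308
  59.59708751  64.66872039]
```

Request:
{"method": "drive_tool", "body": {
  "rows": [
    [[0,0,0,0,0,0,0],[0,0,0,0,0,0,0],[0,0,0,0,0,0,0],[0,0,0,0,0,0,0],[0,0,0.03,0,0,0,0],[0,0,0.08,0,0,0,0],[0,0,0.11,0,0,0,0],[0,0,0.11,0,0,0,0]]
  ]
}}

```text
t: 5.78
ee_pos: [0.542, -0.2037, 0.3511]
ee_rot: [179.9, 0.0, 132.0]
contact_force: [0.3, -0.5, -0.6]
gripper_width: 0.0876
```

```bash
python3 -c "
from h import *
s=shot('wrist','w1')
o=env.observe();print(o['ee_pos'],o['ee_rot'],o['gripper_width'])"
```

```text
[ 0.5412048  -0.2031906   0.34912012] [-1.79999082e+02 -1.41265280e-01  1.32010822e+02] 0.08794089751143264
```

View pics/w1.png

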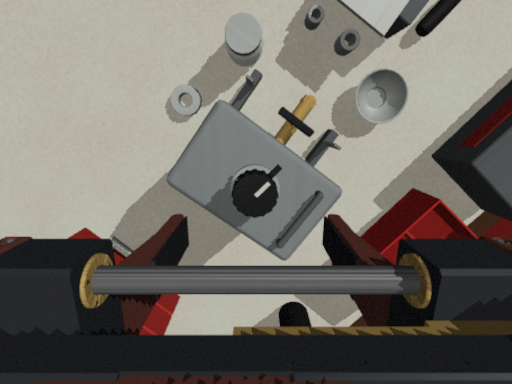

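The lug now points toward the tap (280,168), so the cap is open. Next I go to the grip block.

Request:
{"method": "drive_tool", "body": {
  "rows": [
    [[-0.007,0.05,0,0,0,6,0],[-0.014,0.1,0,0,0,12,0],[-0.021,0.15,0,0,0,18,0],[-0.028,0.2,0,0,0,24,0],[-0.035,0.25,0,0,0,30,0],[-0.042,0.31,0,0,0,36,0],[-0.049,0.37,-0.02,0,0,42,0],[-0.056,0.43,-0.05,0,0,48,0],[-0.063,0.48,-0.08,0,0,53,0],[-0.069,0.514,-0.11,0,0,55.8,0],[-0.069,0.514,-0.11,0,0,55.8,0],[-0.069,0.514,-0.11,0,0,55.8,0]]
  ]
}}

```text
t: 7.32
ee_pos: [0.4723, 0.3095, 0.2385]
ee_rot: [-179.9, -0.2, -172.3]
contact_force: [0.0, -0.2, -0.2]
gripper_width: 0.0879
```

```bash
python3 - <<'E'
from h import *
s=shot('wrist','w2');p=cloud(s)
o=env.observe();print(o['ee_pos'],o['ee_rot'],o['joint_positions'])
q=p.reshape(-1,3)
for z0,z1 in((.107,.13),(.0745,.083)):
    k=q[(q[:,2]>z0)&(q[:,2]<z1)&(abs(q[:,0]-.473)<.06)&(abs(q[:,1]-.31)<.1)]
    print(len(k),cv2.minAreaRect((k[:,:2]*1000).astype(np.float32)) if len(k) else '',np.median(k[:,2]) if len(k) else '')
E
```

```text
[0.47292089 0.30929411 0.23926979] [-1.79956837e+02 -1.29244980e-01 -1.72329459e+02] [-38.36536808  16.82452191  -1.38119947 103.92209449   0.4273637
  59.39116631  57.76462878]
768 ((472.7019958496094, 308.94378662109375), (48.825531005859375, 17.932830810546875), 7.405731678009033) 0.11428743784079537
7702 ((477.51373291015625, 276.5604553222656), (89.43641662597656, 145.68447875976562), 7.759714126586914) 0.0764020569112289
```

View pics/w2.png

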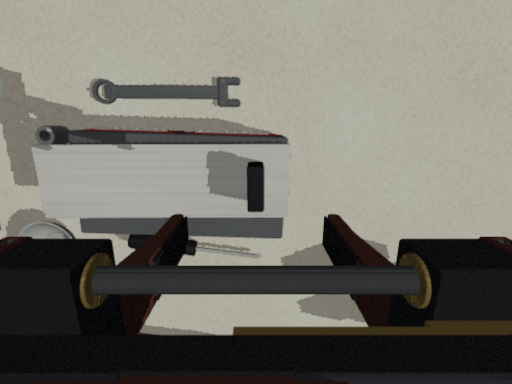

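The block, at (256,187), is centred between the jaws. I'll lower and grip.

Request:
{"method": "drive_tool", "body": {
  "rows": [
    [[0,0.0005,-0.05,0,0,0,0],[0,0.0005,-0.1,0,0,0,0],[0,0.0005,-0.13,0,0,0,0],[0,0.0005,-0.142,0,0,0,0],[0,0.0005,-0.142,0,0,0,0],[0,0.0005,-0.142,0,0,0,1],[0,0.0005,-0.142,0,0,0,1],[0,0.0005,-0.142,0,0,0,1],[0,0.0005,-0.142,0,0,0,1],[0,0.0005,-0.142,0,0,0,1],[0,0.0005,-0.142,0,0,0,1]]
  ],
  "newtons": 50
}}

```text
t: 8.75
ee_pos: [0.4729, 0.3098, 0.0972]
ee_rot: [-180.0, -0.1, -172.3]
contact_force: [0.7, -0.5, -0.4]
gripper_width: 0.0315
```

Request:
{"method": "drive_tool", "body": {
  "rows": [
    [[0,0,0,0,0,0,1],[0,0,0,0,0,0,1],[0,0,0,0,0,0,1],[0,0,0,0,0,0,1]]
  ]
}}

```text
t: 9.25
ee_pos: [0.4729, 0.3097, 0.0972]
ee_rot: [-179.9, -0.1, -172.3]
contact_force: [0.2, 0.5, -1.2]
gripper_width: 0.0176
```

Request:
{"method": "drive_tool", "body": {
  "rows": [
    [[0.001,-0.01,0,0,0,0,1],[0.002,-0.02,0,0,0,0,1],[0.0031,-0.03,0,0,0,0,1],[0.0041,-0.04,0,0,0,0,1],[0.0051,-0.05,0,0,0,0,1],[0.0061,-0.06,0,0,0,0,1],[0.0072,-0.07,0,0,0,0,1],[0.0082,-0.08,0,0,0,0,1],[0.0092,-0.09,0,0,0,0,1],[0.0102,-0.1,0,0,0,0,1],[0.0102,-0.1,0,0,0,0,1]]
  ]
}}

```text
t: 10.62
ee_pos: [0.4834, 0.2077, 0.0971]
ee_rot: [-179.9, -0.2, -172.4]
contact_force: [0.6, -2.9, 0.2]
gripper_width: 0.0177
```

```bash
cat > nose.py <<'E'
import sys
from h import *
a=np.radians(5.85);X=np.array([np.cos(a),np.sin(a)]);Y=np.array([-np.sin(a),np.cos(a)]);mr=np.array([531.4,-103.])
o=env.observe();print(o['ee_pos'],o['ee_rot'],o['contact_force'],o['ft_torque'],o['gripper_width'])
s=shot('top',sys.argv[1]);p=cloud(s);g=s['pixels'].mean(2)
m=(g>110)&(p[...,2]>.068)&(p[...,2]<.088)
v,u=np.nonzero(m);q=np.array([ray(s,i,j,.078)[:2]*1000 for i,j in zip(u,v)])-mr
c=np.c_[q@X,q@Y]; k=(abs(c[:,0]+5)<60)&(c[:,1]<330)&(c[:,1]>-30); c=c[k]
for x in range(-48,48,8):
    k=abs(c[:,0]-x)<4
    if k.any(): print(x,c[k,1].min().round(1),end='; ')
print()
for y in range(10,330,30):
    k=abs(c[:,1]-y)<4
    if k.any(): print(y,c[k,0].min().round(1),c[k,0].max().round(1),end='; ')
k=p.reshape(-1,3); print()
for lo in range(-10,330,40):
    d=k[:,:2]*1000-mr; w=(abs(d@X+5)<30)&(abs(d@Y-lo-20)<20)&(k[:,2]>.06)&(k[:,2]<.095)
    print(lo+20,int(w.sum()),np.median(k[w,2]).round(4) if w.any() else '',end='; ')
E
python3 nose.py top1
```

```text
[0.48337926 0.20770769 0.09714656] [-1.79860780e+02 -1.56909147e-01 -1.72434985e+02] [ 0.60623314 -2.88352931  0.17531016] [-0.1884738  -0.08415435 -0.02640014] 0.0177285868558513
-48 55.8; -40 54.8; -32 56.3; -24 55.3; -16 56.8; -8 55.9; 0 57.1; 8 56.4; 16 57.6; 24 56.9; 32 58.2; 40 62.6; 
70 -53.2 34.8; 100 -54.9 35.2; 130 -54.1 33.6; 160 -55.7 32.1; 190 -57.1 32.5; 220 -55.9 33.2; 250 -55.7 -39.7; 280 -57.3 29.8; 
10 0 ; 50 172 0.0783; 90 484 0.0786; 130 481 0.0786; 170 483 0.0788; 210 487 0.0788; 250 50 0.0785; 290 75 0.0786; 330 0 ;
```

Request:
{"method": "drive_tool", "body": {
  "rows": [
    [[0.001,-0.009,0,0,0,0,1],[0.0019,-0.018,0,0,0,0,1],[0.0028,-0.027,0,0,0,0,1],[0.0037,-0.036,0,0,0,0,1],[0.0046,-0.045,0,0,0,0,1],[0.0052,-0.051,0,0,0,0,1],[0.0056,-0.0545,0,0,0,0,1],[0.0056,-0.0545,0,0,0,0,1],[0.0056,-0.0545,0,0,0,0,1]]
  ]
}}

```text
t: 11.8
ee_pos: [0.489, 0.1528, 0.0972]
ee_rot: [-179.8, -0.2, -172.4]
contact_force: [-0.5, -2.4, 0.0]
gripper_width: 0.0173
```

```bash
python3 nose.py top2; python3 -c "
from h import *
s=shot('side','side2')
a=load('top2')['pixels'][130:250,110:430,::-1]
cv2.imwrite('pics/f.png',cv2.vconcat([cv2.resize(a,(640,240),interpolation=2),cv2.resize(s['pixels'][140:320,140:400,::-1],(640,340))]))"
```

```text
[0.48900182 0.15276031 0.09715868] [-1.79808614e+02 -1.73382259e-01 -1.72448001e+02] [-0.5251145  -2.38092761  0.04872024] [ 0.03853128 -0.02417962 -0.00856108] 0.01730184745498125
-48 -0.2; -40 -0.5; -32 0.2; -24 -0.0; -16 0.7; -8 0.4; 0 1.9; 8 13.7; 16 1.5; 24 3.0; 32 2.0; 40 15.3; 
10 -52.4 35.8; 40 -54.0 34.1; 70 -55.4 34.4; 100 -56.6 33.1; 130 -56.3 31.4; 160 -57.9 31.7; 190 -59.1 -38.9; 220 -1.0 30.5; 
10 299 0.0787; 50 481 0.079; 90 480 0.0786; 130 481 0.0788; 170 253 0.0788; 210 87 0.0789; 250 0 ; 290 0 ; 330 0 ;
```

View pics/f.png

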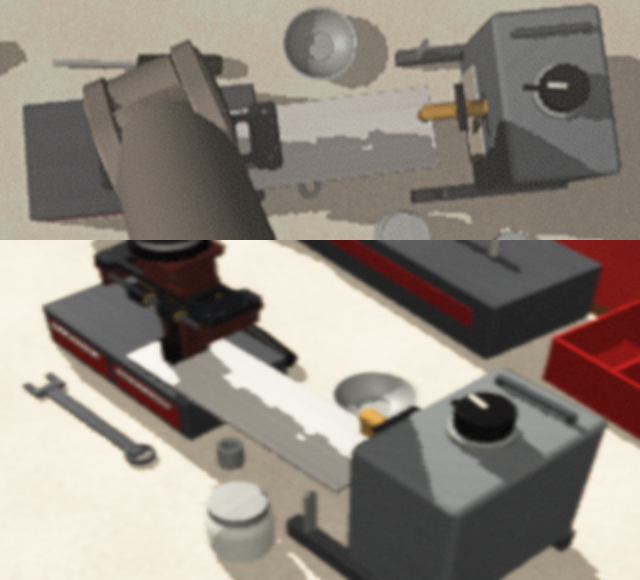

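The nose is 0–1 mm from the posts' line and about 8 mm sideways of midway. The plate is level, the cap open and the bystanders untouched. I'll add a slight press, let it settle and hand in.

Request:
{"method": "drive_tool", "body": {
  "rows": [
    [[0,0,-0.0005,0,0,0,1],[0,0,-0.001,0,0,0,1],[0,0,-0.001,0,0,0,1],[0,0,-0.001,0,0,0,1],[0,0,-0.001,0,0,0,1],[0,0,-0.001,0,0,0,1]]
  ]
}}

```text
t: 12.65
ee_pos: [0.489, 0.1528, 0.0971]
ee_rot: [-179.8, -0.2, -172.5]
contact_force: [-3.4, -3.8, 10.9]
gripper_width: 0.0177
```

```bash
python3 nose.py top3
```

```text
[0.48901522 0.152829   0.09709725] [-1.79813609e+02 -1.68326124e-01 -1.72456950e+02] [-3.39094955 -3.80724704 10.89931276] [-0.08172128  0.82925452  0.04154634] 0.017672314751142133
-48 -0.2; -40 -0.5; -32 0.2; -24 -0.0; -16 0.7; -8 2.1; 0 1.9; 8 13.7; 16 1.5; 24 3.0; 32 2.0; 40 15.3; 
10 -52.4 35.8; 40 -54.0 34.1; 70 -55.4 34.4; 100 -56.6 33.1; 130 -56.3 31.4; 160 -57.9 31.7; 190 -59.1 -39.1; 220 -5.5 31.0; 
10 302 0.0787; 50 477 0.0787; 90 486 0.0789; 130 485 0.0786; 170 250 0.0789; 210 85 0.0786; 250 0 ; 290 0 ; 330 0 ;
```

Pressed with 11 N on the case, still level and at the mark. Handing in.

```bash
python3 -c "
from h import *
print(env.finish_job()); o=env.observe();print(o['t'],o['ee_pos'],o['contact_force'],o['gripper_width'])"
```

```text
the job is handed in; nothing more can be done
None
the job is handed in; nothing more can be done
```

I opened the vent cap and slid the plate out to the mark, then handed the job in at about 12.7 s with the gripper still holding it. No verdict is reported.

- **Cap:** I turned the tool 81° anticlockwise while gripping the cap, until the moment rose to 0.6 N m, so it was against its stop. The wrist picture then showed the pointer lug towards the tap.
- **Plate:** I gripped the block with a 50 N setting and slid the plate about 158 mm along the case.
    - **At the mark:** the last top view put the front end about 1 mm from the posts' line and about 8 mm sideways of midway. It is skewed about 2°.
    - **Level and held:** the upper face measured about 79 mm all along, so it is level. The tool presses it onto the case with about 11 N.
- **Bystanders:** those visible in the last pictures looked undisturbed. I judged this by eye and did not measure it.

The wrist and top cameras disagreed by 1.5 to 3 mm on the cap and block positions; I took values between the two, within the 8 mm tolerance. In the last top views the tap and shadows hid parts of the front edge, giving two stray readings of 14 to 15 mm that I left out.

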